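# Move the row to the other rack in reverse order

### The arm

A 6-joint arm with a two-finger parallel gripper is mounted at the origin on a cart in front of the work surface, level with it; the furniture and walls round the work are solid. World frame = base frame: x ahead of the robot, y to its left, z up, the work surface at z = 0. Lengths are in m, angles in rad, forces in N, time in s.
With the tool pointing down it reaches from about 0.325 to 0.925 m from the base axis. Payload 3.1 kg.
Tool frame: the origin (TCP) lies midway between the tips of the shut fingers; the grasp point (between the pads) lies 19 mm behind it; z points along the fingers, y is the line along which they close (so a half turn about z gives the same grasp; the last joint's range is limited). The gripper opens to 85 mm and grips with 20 to 120 N. Pads are 22 mm wide; open, the fingers measure 114 mm over their backs; the gripper's body (76 mm by 85 mm) begins 54 mm behind the grasp point. The pads swing forward as they close: fully open they stand 13 mm farther back than shut.
Start: joints at [-1.225, 0.217, 1.613, -0, 1.311, -0.112], TCP at [0.276, -0.561, 0.231] pointing down, gripper open.
Joint ranges: [-2.75, 2.75], [-0.78, 2.1], [0.31, 2.55], [-1.13, 4.27], [0.13, 2.63], [-2.58, 2.58]. Speed limits (rad/s): [2.79, 2.79, 3.14, 3.14, 3.14, 3.14].

### API

Orientations are given as a rotation vector (axis times angle).
In Python, from plant import * gives the robot as it stands. The module is installed in compiled form; this text tells all that it offers. Calls block until the motion is done:
- reach(position, orientation): joint-space move of the TCP to a pose.
- move_straight(position, rate=0.15, rotation=None, until_force=None): straight line of the TCP; rotation=None keeps the orientation; rate is the mean speed in m/s. With until_force (N) it stops when the force on the tool has changed by that much, and returns True; else False.
- move_joints(angles): joint-space move.
- gripper_to(opening, strength=None): finger opening in m; strength is the grip in N (None keeps the last); returns when the fingers have stopped.
- hold(seconds).
- solve_ik(position, orientation): joint angles nearest the present ones, or None.
- capture(name): name is "scene" or "top"; returns a dict with "pixels" (400x640x3 uint8, blue, green, red), "camera_matrix" (3x3 intrinsics, pixels), "dist_coeffs" ([k1, k2, p1, p2, k3] as OpenCV has them; the pictures are not rectified), "rvec" (rotation vector, rad) and "tvec" (3), from world to camera coordinates, as OpenCV has them. Camera axes: x right, y down, z forward; pixel columns grow to the right and rows downward; lengths in m; the calibration is good to about 2 mm. A picture is of the moment at which its call begins. There is no depth.
A pose or a line that the arm cannot do raises Unreachable and nothing moves.
- sign_off(): hands the job in; it is judged then, once.
Readings, each from a call of its own:
- read_t(): time.
- read_joints(): joint angles.
- read_joint_vel(): joint speeds.
- read_tau(): joint torques, N m.
- read_tcp_pos(): TCP position.
- read_tool_rot(): TCP orientation.
- read_wrist_force(): force on the tool from outside, world axes, zero at the start.
- read_torque(): the same for the moment, N m.
- read_grip_width(): finger opening in m.
- read_grasp_force(): force on a finger pad.
Only numpy, scipy, OpenCV 4.12 (cv2) and the standard library are available. Lean on these libraries where they do the work, as an engineer would, in place of code of your own. Each camera call takes 0.05 s, during which the arm holds its last target. There are 200 camera calls.

### The job

Move the four things that stand in a row on the wooden rack over to the grey plastic rack, one to a bay, in reverse order: seen from the robot, the one now farthest left goes into the bay farthest right, the next into the bay beside it, and so on. Each must end standing upright on the floor of its bay, in the middle of it and let go; set them down without dropping or tipping any, and leave the flask and the beaker behind the racks where they are.

Things in the scene. Friction and masses are not known exactly. Their poses are not given: they have to be found in the camera images.
- bottle: small white plastic reagent bottle with a black cap, round, 37 mm in diameter, 70 mm tall (straight body up to about 45 mm), the tallest of the row, about 85 g. Loose; stands upright at the start, turned anyhow. Origin: centre of its underside, z up.
- stoppered_bottle: small clear glass bottle with a glass stopper in its neck (the stopper is fixed), round, 32 mm in diameter and straight up to about 30 mm, narrower above, 63 mm tall, about 60 g. Loose; stands upright at the start, turned anyhow. Origin: centre of its underside, z up.
- jar: small open clear glass jar without lid, round, 34 mm in diameter, straight-sided, 40 mm tall, about 45 g. Loose; stands upright at the start, turned anyhow. Origin: centre of its underside, z up.
- stopper: solid red-brown rubber stopper standing on its narrow end, round, tapering, 32 mm in diameter at the top, 28 mm tall, the shortest of the row, about 32 g. Loose; stands upright at the start, turned anyhow. Origin: centre of its underside, z up.
- old_rack: fixed wooden rack, 78 x 290 x 24 mm; the row stands on its four black pads. Origin: under its centre, on the worktop; y along the row (to the robot's left, within 0.3 rad), x across it, away from the robot. Board top at 14 mm; pad centres at y = +99, +33, -33, -99 mm, x = 0; end cheeks 24 mm high.
- new_rack: fixed grey plastic rack, 78 x 284 x 24 mm, empty, four bays in a row, open to front and back; left or right of the old one. Origin: under its centre, on the worktop; y along the row (to the robot's left, within 0.3 rad), x across it, away. Bay floors at 14 mm; bay centres at y = +99, +33, -33, -99 mm, x = 0; bays 56 mm wide, ribs 8 mm above the floor, end cheeks at 24 mm.
- pad_bottle: fixed square black rubber pad on the wooden rack, 50 x 50 x 3 mm, the one under the bottle at the start, so it marks where that stood. Its top is 17 mm above the worktop. Origin: centre of its underside. The four pads look alike.
- pad_stoppered_bottle: fixed square black rubber pad on the wooden rack, 50 x 50 x 3 mm, the one under the stoppered bottle at the start, so it marks where that stood. Its top is 17 mm above the worktop. Origin: centre of its underside. The four pads look alike.
- pad_jar: fixed square black rubber pad on the wooden rack, 50 x 50 x 3 mm, the one under the jar at the start, so it marks where that stood. Its top is 17 mm above the worktop. Origin: centre of its underside. The four pads look alike.
- pad_stopper: fixed square black rubber pad on the wooden rack, 50 x 50 x 3 mm, the one under the stopper at the start, so it marks where that stood. Its top is 17 mm above the worktop. Origin: centre of its underside. The four pads look alike.
- flask: bystander: conical glass flask with blue contents, 80 mm wide, 126 mm tall, loose, behind the racks. Origin: centre of its underside.
- beaker: bystander: clear glass beaker, 73 x 78 x 94 mm, loose, behind the racks. Origin: centre of its underside.
Mind the look-alikes: they are no part of the job. What is shaped like the jar but green or purple is not meant.

How it is judged:
By the outcome, as a careful person would: the job done as asked, in the order asked, and still so for the second after the job is handed in, with the robot touching nothing.
It also fails if it takes over 106 s, if anything falls off the work surface, if the arm or the gripper's body presses on something with over 40 N, if the wrist force passes 120 N, or if a joint passes its speed limit or range.

## Working session

There is one attempt and no reset: what is moved stays moved. The work goes in short steps, each a Python script; the robot and the scene stay as the last script left them, time stands still between calls to the robot, and variables do not carry over. Pictures are saved under pics/ and viewed, at most 14 in all, crops included, and the job is handed in when it is done.

```bash
mkdir -p pics
python3 - <<'E'
from plant import *
import cv2,pickle
for n in("scene","top"):
    c=capture(n);cv2.imwrite(f"pics/{n}0.png",c["pixels"]);pickle.dump(c,open(f"{n}0.pkl","wb"))
    print(n,c["rvec"],c["tvec"],c["camera_matrix"],c["dist_coeffs"])
print(read_t(),read_tool_rot(),read_grip_width())
E
```

```text
scene [ 1.05473139 -2.21747251  1.16035516] [0.46655145 0.29121539 0.93141183] [[478.54151492   0.         326.78168307]
 [  0.         478.54151492 196.79141597]
 [  0.           0.           1.        ]] [-0.11965508  0.          0.          0.          0.        ]
top [ 2.15308661 -2.14221944  0.13794073] [0.06883437 0.64309323 1.02527913] [[395.69290269   0.         322.24618638]
 [  0.         395.69290269 196.04329549]
 [  0.           0.           1.        ]] [0.02320171 0.         0.         0.         0.        ]
0.1 [-3.05750420e+00 -7.12339914e-01  3.61204053e-04] 0.08577581885133814
```

View pics/scene0.png

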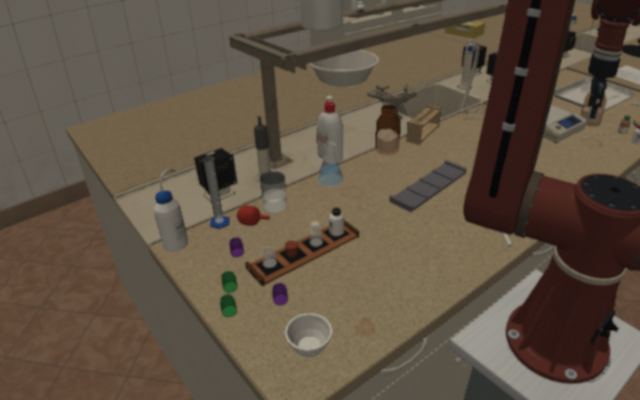

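View pics/top0.png

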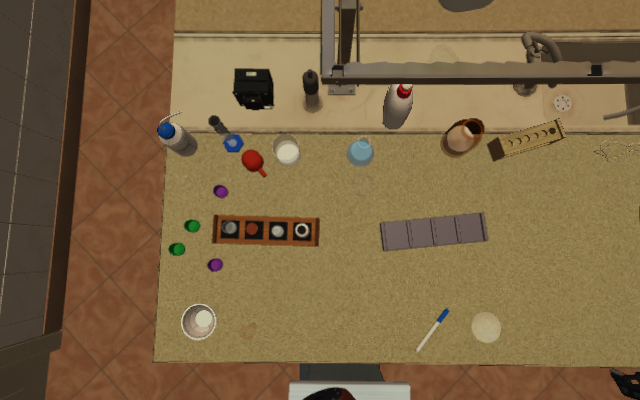

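The top view shows the wooden rack at (213–319, 215–246), with things at (229,228), (252,229), (277,231) and (302,230). The grey rack is at (381–487, 213–250). The look-alikes are outside the rack: green at (193,226) and (178,249), purple at (221,191) and (215,265). I take the four on the wooden rack as jar, stopper, stoppered bottle, bottle, left to right. An enlarged crop should confirm this.

Run:
```python
import cv2,numpy as np
t=cv2.imread("pics/top0.png");s=cv2.imread("pics/scene0.png")
R=lambda a,w,h:cv2.resize(a,(w,h),interpolation=cv2.INTER_CUBIC)
a=R(t[205:255,205:325],360*2//2*1+360,300)   # 6x
b=R(s[200:285,240:365],441,300); 
c=R(s[160:210,385:470],279,300)
cv2.imwrite("pics/crop0.png",np.vstack([a,np.hstack([b,c])]))
```

```text
(no output)
```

View pics/crop0.png

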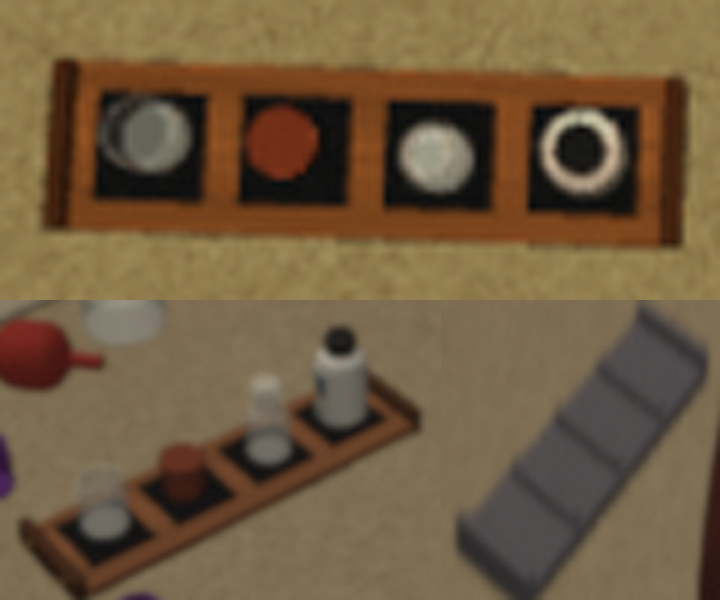

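The crop confirms it. From left to right on the rack are the clear jar, red stopper, clear stoppered bottle, and white bottle with black cap. The green and purple ones stand off the rack, so they are not meant. Next I measure the racks and objects.

```bash
cat > h.py <<'E'
import cv2,numpy as np,pickle
def campos(c):
    R=cv2.Rodrigues(np.array(c["rvec"]))[0]; return R,-R.T@np.array(c["tvec"]).ravel()
def ray(c,px,z):
    R,C=campos(c)
    u=cv2.undistortPoints(np.array(px,float).reshape(-1,1,2),c["camera_matrix"],c["dist_coeffs"]).reshape(-1,2)
    d=np.c_[u,np.ones(len(u))]@R
    return C+d*((np.broadcast_to(z,len(u))-C[2])/d[:,2])[:,None]
def proj(c,P): return cv2.projectPoints(np.array(P,float).reshape(-1,3),np.array(c["rvec"]),np.array(c["tvec"]),c["camera_matrix"],c["dist_coeffs"])[0].reshape(-1,2)
def big(m,box):  # biggest contour inside box
    x0,y0,x1,y1=box; k=np.zeros_like(m);k[y0:y1,x0:x1]=m[y0:y1,x0:x1]
    return max(cv2.findContours(k,cv2.RETR_EXTERNAL,cv2.CHAIN_APPROX_NONE)[0],key=cv2.contourArea)
E
python3 - <<'E'
from h import *
c=pickle.load(open("top0.pkl","rb"));im=c["pixels"];hsv=cv2.cvtColor(im,cv2.COLOR_BGR2HSV)
print("cams",campos(c)[1],campos(pickle.load(open("scene0.pkl","rb")))[1])
for p in[(265,219),(350,230),(430,232),(253,229),(277,231),(230,230),(302,217)]: print(p,hsv[p[1],p[0]],end=' ')
print()
# old rack: four dark pads -> filled rotated rects at z=17
H,S,V=cv2.split(hsv)
dark=((V<70)).astype(np.uint8)*255
wood=(((H<13)&(S>130)|(V<70)|((S<60)))).astype(np.uint8)*255
grey=(((S<75)|(H>110))&(V<170)).astype(np.uint8)*255
for n,m,box in(("old",wood,(205,208,325,252)),("new",grey,(372,205,497,258))):
    k=big(m,box).reshape(-1,2)
    P=ray(c,k,0.014)[:,:2]
    r=cv2.minAreaRect((P*1000).astype(np.float32)); print(n,r)
    print(cv2.boxPoints(r).round(1).tolist())
k=big(((H<12)|(H>172)).astype(np.uint8)*255*((S>110)&(V>60)).astype(np.uint8),(243,220,263,238))
# rectified view, 0.5 mm/px, at z=17 , of the old rack (world-aligned, x up, y left)
P=ray(c,[(265,230)],.017)[0]
ys=P[1]+np.arange(160,-160,-.4)/1000; xs=P[0]+np.arange(55,-55,-.4)/1000
out=[]
for z in(.017,.057):
    Y,X=np.meshgrid(ys,xs); q=proj(c,np.c_[X.ravel(),Y.ravel(),np.full(X.size,z)]).astype(np.float32).reshape(*X.shape,2)
    w=cv2.remap(im,q[...,0],q[...,1],cv2.INTER_CUBIC)
    out.append(cv2.convertScaleAbs(w,alpha=1.3,beta=30))
print(P,w.shape); cv2.imwrite("pics/rect.png",np.vstack(out))
E
```

```text
cams [0.49808474 0.0637665  1.10333576] [-0.19382164  0.73071523  0.77362334]
(265, 219) [ 13 195 123] (350, 230) [ 21 120 142] (430, 232) [  6  48 106] (253, 229) [  7 201 113] (277, 231) [ 30  35 155] (230, 230) [ 28  36 106] (302, 217) [ 16 144 149] 
old ((554.7410278320312, 334.1928405761719), (75.10692596435547, 74.07740783691406), 88.4112319946289)
[[516.7000122070312, 297.70001220703125], [590.7000122070312, 295.6000061035156], [592.7999877929688, 370.70001220703125], [518.7999877929688, 372.79998779296875]]
new ((551.28759765625, -231.45408630371094), (75.91781616210938, 285.73651123046875), 6.053469181060791)
[[498.5, -93.4000015258789], [528.5999755859375, -377.5], [604.0999755859375, -369.5], [574.0, -85.4000015258789]]
[0.55180063 0.22862945 0.017     ] (275, 800, 3)
```

View pics/rect.png

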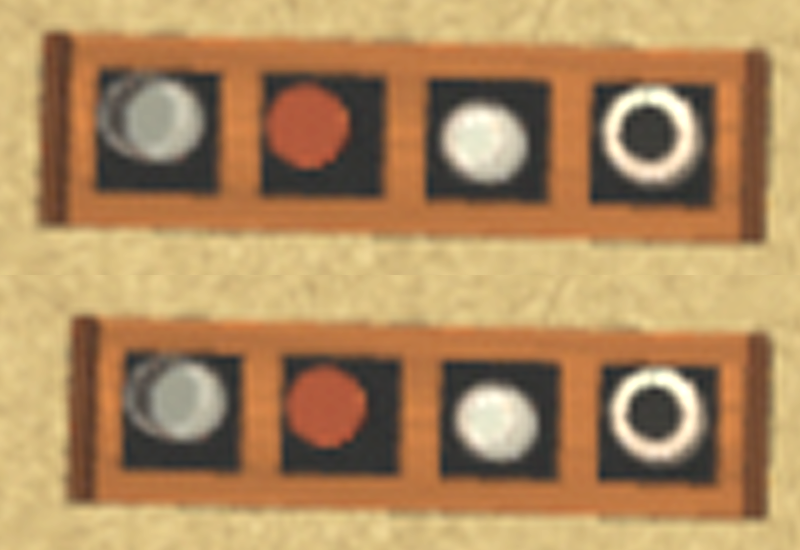

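The rectified view (z=17 above, z=57 below) shows the pads clearly at (157,132), (323,136), (489,140) and (653,145). That puts the old rack's yaw at about -0.026. Now I get sub-pixel object extents and a rectified view of the new rack.

Run:
```python
from h import *
c=pickle.load(open("top0.pkl","rb"));im=c["pixels"]
y0,x0=.22863+.160,.5518+.055;s=.0004
def rect(im,y0,x0,w,h,z,yaw=0,o=(0,0)):
    Y,X=np.meshgrid(y0-s*np.arange(w),x0-s*np.arange(h))
    A=np.c_[X.ravel(),Y.ravel()]
    if yaw is not None and o!=(0,0):
        A=A@np.array([[np.cos(yaw),np.sin(yaw)],[-np.sin(yaw),np.cos(yaw)]])+o
    q=proj(c,np.c_[A,np.full(len(A),z)]).astype(np.float32).reshape(h,w,2)
    return cv2.remap(im,q[...,0],q[...,1],cv2.INTER_CUBIC)
pads={"jar":(157,132,17,34,57,1),"stopper":(323,136,16,32,45,1),"stoppered_bottle":(489,140,16,32,47,0),"bottle":(653,145,18.5,37,62,1)}
for n,(u,v,r,d,zt,_) in pads.items():
    res={}
    for z in(17,zt):
        w=rect(im,y0,x0,800,275,z/1000)
        g=w.max(2).copy(); 
        # pad centre at this plane
        p=proj(c,[[x0-s*v,y0-s*u,.017]]); q=ray(c,p,z/1000)[0]; uu,vv=(y0-q[1])/s,(x0-q[0])/s
        m=np.zeros_like(g); m[int(vv)-58:int(vv)+58,int(uu)-57:int(uu)+57]=1
        m=((g>72)&(m>0)).astype(np.uint8)
        k=max(cv2.findContours(m,cv2.RETR_EXTERNAL,cv2.CHAIN_APPROX_NONE)[0],key=cv2.contourArea).reshape(-1,2)
        res[z]=(y0-s*k[:,0].min(),y0-s*k[:,0].max(),x0-s*k[:,1].min(),x0-s*k[:,1].max())
        print(n,z,np.round(np.array(res[z])*1000,1),"centre",np.round([ (res[z][2]+res[z][3])*500,(res[z][0]+res[z][1])*500],1))
    a,b=res[17],res[zt]
    print("   left(top)",round(b[0]*1000-r,1),"right(base)",round(a[1]*1000+r,1),"far(top)",round(b[2]*1000-r,1),"near(base)",round(a[3]*1000+r,1), "pad",round((x0-s*v)*1e3,1),round((y0-s*u)*1e3,1))
yaw=.1056;o=(.5513,-.2310)
st=np.vstack([cv2.convertScaleAbs(rect(im,.16,.055,800,275,z,yaw,o),alpha=1.6,beta=0) for z in(.014,.022)])
for y in(.099,.033,-.033,-.099):
    for b in(0,275): cv2.drawMarker(st,(int((.16-y)/s),b+int(.055/s)),(0,255,255),0,12,1)
cv2.imwrite("pics/new.png",st)
```

```text
jar 17 [344.2 308.2 574.4 543.2] centre [558.8 326.2]
jar 57 [333.8 299.4 571.6 541.2] centre [556.4 316.6]
   left(top) 316.8 right(base) 325.2 far(top) 554.6 near(base) 560.2 pad 554.0 325.8
stopper 17 [282.6 249.4 572.4 540. ] centre [556.2 266. ]
stopper 45 [277.4 245.  570.8 538.8] centre [554.8 261.2]
   left(top) 261.4 right(base) 265.4 far(top) 554.8 near(base) 556.0 pad 552.4 259.4
stoppered_bottle 17 [211.8 178.2 565.6 534.4] centre [550. 195.]
stoppered_bottle 47 [207.8 175.  563.6 533.6] centre [548.6 191.4]
   left(top) 191.8 right(base) 194.2 far(top) 547.6 near(base) 550.4 pad 550.8 193.0
bottle 17 [147.8 108.2 572.  533.6] centre [552.8 128. ]
bottle 62 [144.6 106.6 570.  532. ] centre [551.  125.6]
   left(top) 126.1 right(base) 126.7 far(top) 551.5 near(base) 552.1 pad 548.8 127.4
```

View pics/new.png

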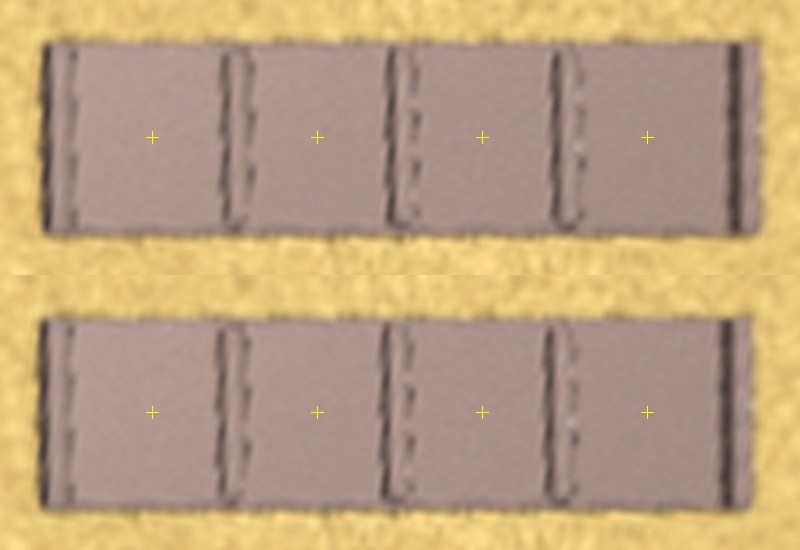

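The new-rack markers land in the bay middles: rib centres at u≈235, 400 and 565 in the z=22 picture, against 235, 400 and 565 expected. The new rack is therefore centred at (0.551, -0.231) with yaw 0.106. I'll move the jar first, gripping across the row.

```bash
cat > mv.py <<'E'
from plant import *
from scipy.spatial.transform import Rotation as Rn
import numpy as np
OLD,NEW=-.026,.1056
def rot(psi,s):
    y=s*np.array([np.cos(psi),np.sin(psi),0]);z=np.array([0,0,-1.])
    return Rn.from_matrix(np.c_[np.cross(y,z),y,z]).as_rotvec()
def bay(y): return np.array([.551-np.sin(NEW)*y,-.231+np.cos(NEW)*y])
# name: pick xy, bay y, TCP z at the pick
T={"jar":((.5577,.3235),-.099,.022),"stopper":((.5548,.2613),-.033,.018),
   "stoppered_bottle":((.549,.193),.033,.018),"bottle":((.5517,.1264),.099,.024)}
S=1
def go(n,first=False):
    (x,y),b,zg=T[n];bx,by=bay(b);H=zg+.105
    if first: reach([x,y,H+.06],rot(OLD,S))
    else: move_straight([x,y,H],rate=.3,rotation=rot(OLD,S))
    gripper_to(.062,25)
    move_straight([x,y,zg+.015],rate=.12); move_straight([x,y,zg],rate=.03)
    gripper_to(0.0,25)
    print(n,"grip",read_grip_width(),read_grasp_force())
    move_straight([x,y,H],rate=.1)
    move_straight([bx,by,H],rate=.25,rotation=rot(NEW,S))
    print(" held",read_grip_width(),read_grasp_force())
    move_straight([bx,by,zg+.006],rate=.12)
    hit=move_straight([bx,by,zg-.0045],rate=.02,until_force=2.0)
    print(" contact",hit,read_tcp_pos(),read_wrist_force())
    gripper_to(.062); move_straight([bx,by,H],rate=.12)
    print(" t",read_t())
E
python3 - <<'E'
from mv import *
for s in(1,-1):
    for n,((x,y),b,z) in T.items():
        bx,by=bay(b)
        for p,r in(([x,y,z],OLD),([bx,by,z],NEW)):
            q=solve_ik(p,rot(r,s)); print(s,n,None if q is None else np.round([q[0],q[5]],2))
E
```

```text
1 jar [0.42 0.44]
1 jar [-0.64 -0.74]
1 stopper [0.33 0.35]
1 stopper [-0.56 -0.66]
1 stoppered_bottle [0.22 0.24]
1 stoppered_bottle [-0.47 -0.57]
1 bottle [0.1  0.13]
1 bottle [-0.37 -0.47]
-1 jar None
-1 jar [-0.64  2.4 ]
-1 stopper None
-1 stopper [-0.56  2.48]
-1 stoppered_bottle None
-1 stoppered_bottle [-0.47  2.57]
-1 bottle None
-1 bottle None
```

Run:
```python
from mv import *
import cv2,pickle
go("jar",True)
c=capture("top");pickle.dump(c,open("top1.pkl","wb"));t=c["pixels"];s=capture("scene")["pixels"]
R=lambda a,w,h:cv2.resize(a,(w,h),interpolation=cv2.INTER_CUBIC)
cv2.imwrite("pics/p1.png",np.vstack([R(t[200:260,200:500],800,160),np.hstack([R(s[150:220,380:480],400,280),R(s[205:275,240:340],400,280)])]))
```

```text
jar grip 0.033021150506059596 25.09283671047001
 held 0.032859130594984895 24.958964660250892
 contact True [ 0.56164298 -0.32963669  0.01937178] [-0.60037214  0.25300226  2.460699  ]
 t 12.9833
```

View pics/p1.png

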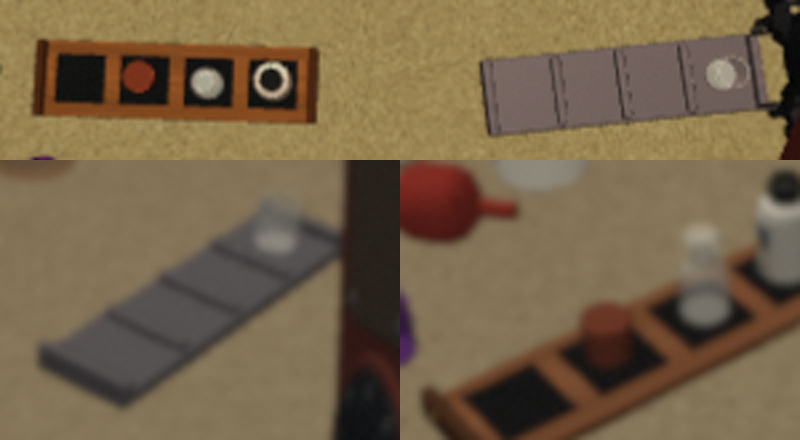

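The jar stands upright in the far-right bay, with its base at about (470,228) in the top view. The other three are untouched. I'll check that offset and carry on with the stopper.

Run:
```python
from mv import *
from h import *
c=pickle.load(open("top1.pkl","rb"));print("bay",bay(-.099),"jar base",ray(c,[(470,227.75)],.017))
go("stopper")
c=capture("top");pickle.dump(c,open("top2.pkl","wb"));t=c["pixels"];s=capture("scene")["pixels"]
R=lambda a,w,h:cv2.resize(a,(w,h),interpolation=cv2.INTER_CUBIC)
cv2.imwrite("pics/p2.png",np.vstack([R(t[200:260,200:500],800,160),np.hstack([R(s[150:220,380:480],400,280),R(s[205:275,260:360],400,280)])]))
```

```text
bay [ 0.56143498 -0.32944852] jar base [[ 0.56106719 -0.33077388  0.017     ]]
stopper grip 0.029551854986877273 24.700593813322484
 held 0.029308094405425207 24.714920851110946
 contact True [ 0.55467255 -0.26400844  0.01532105] [-0.24926504  1.16160075  4.60291257]
 t 23.7333
```

View pics/p2.png

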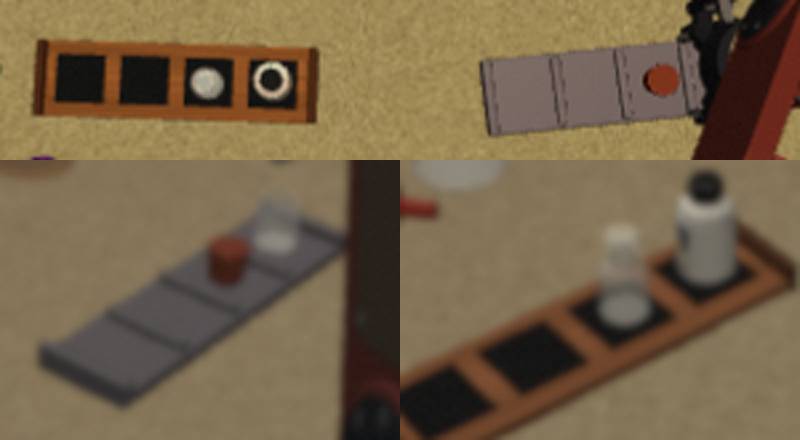

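The stopper stands upright in the third bay, at crop (661,80), and the jar is unmoved. Now the remaining two.

Run:
```python
from mv import *
from h import *
c=pickle.load(open("top2.pkl","rb"));print("bay",bay(-.033),"stopper top",ray(c,[(200+661*.375,230)],.042))
go("stoppered_bottle")
s=capture("scene")["pixels"]
cv2.imwrite("pics/p3.png",cv2.resize(s[150:270,240:480],(800,400),interpolation=cv2.INTER_CUBIC))
```

```text
bay [ 0.55447833 -0.26381617] stopper top [[ 0.55326035 -0.26299122  0.042     ]]
stoppered_bottle grip 0.030755582372194553 26.21727861876451
 held 0.030778059759442596 26.04889335169844
 contact True [ 0.54771309 -0.1983194   0.01525394] [-0.0707609  -0.70697765  5.28541217]
 t 33.4833
```

View pics/p3.png

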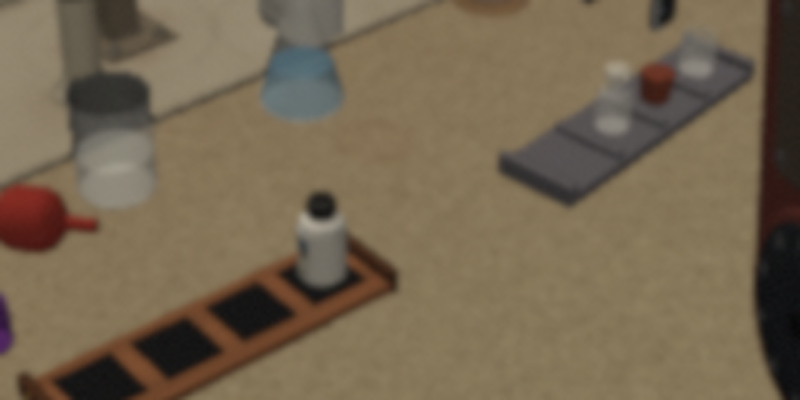

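The stoppered bottle stands upright in the second bay, at crop (613,100). Only the white bottle is left on the old rack, at (320,240). After placing it I'll pull the arm back for a clear final view.

Run:
```python
from mv import *
from h import *
go("bottle")
p=read_tcp_pos(); move_straight([p[0],p[1]+.0,p[2]+.08],rate=.2); move_straight([.50,.13,.24],rate=.25)
c=capture("top");pickle.dump(c,open("top4.pkl","wb"));t=c["pixels"];s=capture("scene")["pixels"]
R=lambda a,w,h:cv2.resize(a,(w,h),interpolation=cv2.INTER_CUBIC)
cv2.imwrite("pics/p4.png",np.vstack([R(t[190:270,370:500],650,400)[:, :],R(s[120:180+0,380:480],650,200)*0+R(s[155:215,340:535],650,200)]))
for n,(_,b,z) in T.items(): print(n,proj(c,[[*bay(b),.014]]),read_t())
```

```text
bottle grip 0.03669888590521743 25.199345648288727
 held 0.03634637392361728 25.20973116159439
 contact True [ 0.54080221 -0.1326751   0.02125222] [0.22288749 0.96114231 4.27206027]
 t 42.1333
jar [[469.10471901 227.67314337]] 43.9917
stopper [[445.00687328 230.06879876]] 43.9917
stoppered_bottle [[420.95123225 232.46808627]] 43.9917
bottle [[396.92560589 234.8722584 ]] 43.9917
```

View pics/p4.png

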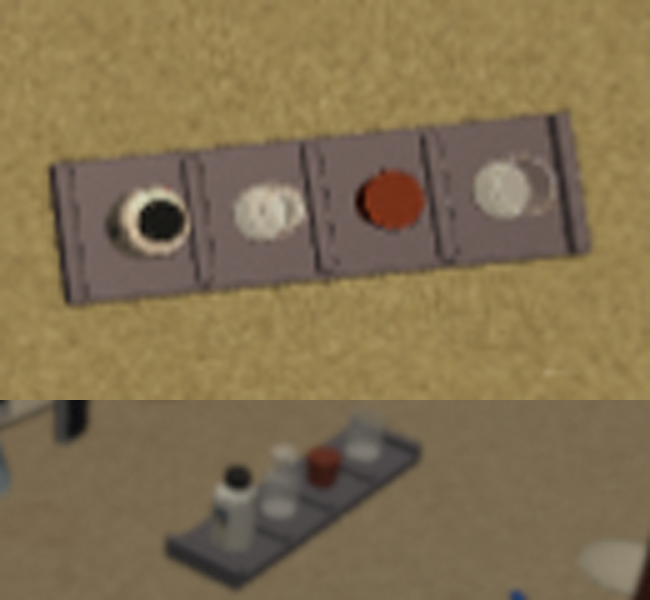

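All four stand upright in the middle of their bays: bottle at (140,222), stoppered bottle at (260,213), stopper at (388,201), jar at (502,189), in crop pixels. The predicted bay centres agree to within about a pixel (2–3 mm). The arm is clear, so I'm handing in.

```bash
python3 -c "
from plant import *
print(sign_off())"
```

```text
the job is handed in; nothing more can be done
None
```

The job is handed in: bottle, stoppered bottle, stopper and jar (left to right) stand upright and centred in the grey rack's bays, the reverse of their old order; it took about 44 s, and the flask and beaker were not touched.

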